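Hang the tube rack on its keyhole stud

TASK

Pick up the empty tube rack by its grip bar and hang it on the steel stud of the upright board: bring the large round end of the rack's keyhole over the stud head until the back plate lies against the board, then slide the rack straight down until the stud is fully home in the narrow end, and let go. The stud may be clamped anywhere along its short slot in the board, so find it gently by feel, without forcing anything, and leave the bottle, carton and pot where they are.

Things in the scene. Friction and masses are not known exactly. Their poses are not given: they have to be found in the camera images.
- board: Fixed upright white board, 200 mm wide, 180 high, 10 thick. Origin on the table, mid-width, in the plane of the front face (x = 0). x points straight out of that face, away from the robot, to where the rack is to hang; y along the face; z up. Foot and two ribs behind it, to 120 mm, below 110 mm high. It carries the stud, which stands along +x: neck 6 mm thick and 9 long, then a head 14 mm wide and 4 thick.
- slot_mid (a point): Middle of the level slot in the board's front face, on the face, 165 mm above the table, 15 mm below the board's top; axes as the board's. The one steel stud is clamped in this slot: its axis is exactly at this height, but up to 12 mm to either side (y) of this point, different at each start. It does not give.
- rack_grip (a point): Centre of the grip bar, 14 mm thick (x), 70 long (y), 28 high, 176 mm above the rack's underside. Blue plastic rack, 0.28 kg, 100 mm wide, 190 high, standing upright. Its back plate is 6 mm thick, the flat back face 3 mm behind this point (-x); x points out of the front. To hang, its axes point as the board's. The bar's back side overhangs the back face by 4 mm and ends up above the board.
- rack_hole (a point): Centre of the keyhole's large round end, on the plate's back face, 110 mm above the underside: 66 mm below and 3 mm behind the bar's centre; axes as the rack's. It is 19 mm wide; from it a slot 9 mm wide runs straight up to a closed end 24 mm above this point. Below, two tube shelves stand out in front to 66 mm from the back face, lower than 54 mm.
- rack_seat (a point): Point on the back face of the rack's plate where the stud's axis comes to lie when the rack hangs fully home: in the keyhole's narrow slot, 21 mm above the centre of the large end; axes as the rack's.
- reagent: Brown bottle with black cap, 52 mm in diameter, 110 mm high; bystander. Origin at the centre of its underside.
- carton: Small white carton 70 x 100 x 60 mm; bystander. Origin at the centre of its underside.
- pot: White lidded pot, 60 mm in diameter, 70 mm high; bystander. Origin at the centre of its underside.
Things that resemble listed ones, but are neither listed nor needed, are in the scene too. Several things look just like the board: the one meant starts farthest to the robot's left.

How it is judged:
By the outcome, as a careful person would: the job done as asked, in the order asked, and still so for the second after the job is handed in, with the robot touching nothing.
It also fails if it takes over 64 s, if anything falls off the work surface, if the arm or the gripper's body presses on something with over 40 N, if the wrist force passes 120 N, or if a joint passes its speed limit or range.

ROBOT

A 6-joint arm with a two-finger parallel gripper is mounted at the origin on the work surface. World frame = base frame: x ahead of the robot, y to its left, z up, the work surface at z = 0. Lengths are in m, angles in degrees, forces in N, time in s.
With the tool pointing down it reaches from about 0.3 to 0.825 m from the base axis. Payload 5.4 kg.
Tool frame: the origin (TCP) lies on the centre line of the jaws, within the pads' length; the fingertips stand ctrl.tip_reach ahead of it and the grasp point (between the pads) lies 8 mm behind it (ctrl.tip_reach is the distance from the TCP to the fingertips, in m); z points along the fingers, y is the direction in which the jaws open and shut (so a half turn about z gives the same grasp; the last joint's range is limited). The gripper opens to 92 mm and grips with 3 to 60 N. Pads are 20 mm wide; open, the fingers measure 128 mm over their backs; the gripper's body (75 mm by 189 mm) begins 69 mm behind the grasp point.
Start: joints at [-87.84, 9.076, 91.501, -0, 79.423, -12.038], TCP at [0.141, -0.557, 0.226] pointing down, gripper open.
Joint ranges: [-166.64, 166.64], [-54.1, 131.32], [10.49, 154.53], [-73.88, 253.88], [9.74, 151.15], [-171.62, 171.62]. Speed limits (degrees/s): [147.25, 147.25, 180, 180, 180, 180].

INTERFACE

Orientations are given as a 3x3 rotation matrix whose columns are the frame's x, y, z axes.
In Python, from cell import observe, viewer, ctrl gives the robot as it stands.
- The arm moves only by the tool carry_out, never from a script. Its argument "plan" is a list of rows, each an object of numbers: "tx", "ty", "tz": the shift along the world's x, y, z in cm; "rx", "ry", "rz": the turn, a rotation vector about the world's x, y, z in rad; "claw": the opening in per cent of the stroke, from 0 (shut) to 100 (fully open). In form: [{"tx": .., "ty": .., "tz": .., "rx": .., "ry": .., "rz": .., "claw": ..}, ...]. A call has exactly 8 rows; each row is the pose to reach, as a shift and turn from the pose measured when the call began; what a row does not reach only later rows make up. A row lasts 1/12 s, in which the tool goes at most 41.7 mm and 7.16 degrees, less where a joint would pass 70% of its speed; a pose out of reach is approached as far as the arm can. A call with a gripper value outside its range is refused whole. The fingers move at their own pace and stop on an object; the grip force is fixed at half the most. Time passes only in rows, so rows that repeat a pose let the fingers close, or fill a call up. It gives the time, the measured TCP pose, the force and the opening at its end, in the units of the state.
- observe(): the state, without advancing time (a new reading comes with each control period).
- viewer.snapshot(name): name is "scene" or "top" or "wrist"; returns a dict with "img" (420x560x3 uint8, red, green, blue), "z_map" (420x560 float32, m along the optical axis (not along the pixel's ray), 0 where there is no reading), "mtx" (3x3 intrinsics, pixels), "distortion" ([k1, k2, p1, p2, k3] as OpenCV has them; the pictures are not rectified), "extrinsics" (4x4, takes a point from camera to world coordinates); the wrist camera has in their place "T_tool_cam" (4x4, takes a point from camera to tool coordinates, whose origin is the TCP and whose axes are the flange's). Camera axes: x right, y up, looking along -z (the intrinsics and any distortion apply to the point x, -y, -z); pixel columns grow to the right and rows downward; lengths in m; the calibration is good to about 2 mm. A picture is of the moment at which its call begins: read the wrist's pose just before it.
- ctrl.sign_off(): hands the job in, once; it reports no verdict.
The state is a dict: "t": time; "q": joint angles; "qvel": joint speeds; "tau": joint torques, N m; "eef_pos": TCP position; "tool_rot": TCP orientation; "ft_force": force on the tool from outside, world axes, zero at the start; "wrist_torque": the same for the moment, N m; "width": opening from 0.0 (shut) to 1.0 (fully open).
Only numpy, scipy, OpenCV 4.12 (cv2) and the standard library are available. Lean on these libraries where they do the work, as an engineer would, in place of code of your own. Each camera call takes 0.05 s, during which the arm holds its last target.

## Working session

There is one attempt and no reset: what is moved stays moved. The work goes in short steps, Python scripts to look and compute and a tool call to move; the robot and the scene stay as the last step left them, time stands still between calls to the robot, and variables do not carry over. Pictures are saved under pics/ and viewed, and the job is handed in when it is done.

Besides the shell and the picture viewer there is one more tool, called after ">>>" as a command line: name --argument value ..., lists and objects as JSON in quotes. carry_out: Moves the arm, as the interface text tells. Its arguments: {"type":"object","properties":{"plan":{"type":"array","items":{"type":"object","properties":{"tx":{"type":"number"},"ty":{"type":"number"},"tz":{"type":"number"},"rx":{"type":"number"},"ry":{"type":"number"},"rz":{"type":"number"},"claw":{"type":"number"}}}}},"required":["plan"]}

```bash
mkdir -p pics; ls
python3 - <<'E'
from cell import observe, viewer, ctrl
import cv2,numpy as np,pickle
s=observe();print(s, ctrl.tip_reach)
for n in ["scene","top","wrist"]:
    d=viewer.snapshot(n);pickle.dump((s,d),open(f"{n}0.pkl","wb"))
    cv2.imwrite(f"pics/{n}0.png",d["img"][:,:,::-1])
    print(n,d["mtx"],d["distortion"],d.get("extrinsics",d.get("T_tool_cam")))
E
```

```text
pics
{'t': 0.0, 'q': array([-8.78405962e+01,  9.11231921e+00,  9.15725377e+01, -2.70746818e-04,
        7.94227073e+01, -1.20392088e+01]), 'qvel': array([ 0.07584407,  0.00307492, -0.02415741, -0.01057034,  0.02982651,
        0.0576179 ]), 'tau': array([-1.04339000e-03, -3.85569620e+01, -3.22109163e+01,  7.00088544e-02,
        3.78154067e-02, -1.15150501e-04]), 'eef_pos': array([ 0.14097953, -0.55682006,  0.22461897]), 'tool_rot': array([[ 9.69451090e-01,  2.45284687e-01, -7.53799166e-05],
       [ 2.45284393e-01, -9.69449353e-01,  1.87584025e-03],
       [ 3.87037876e-04, -1.83702489e-03, -9.99998238e-01]]), 'ft_force': array([-0.14362638, -0.02064793, -0.14043581]), 'wrist_torque': array([ 0.05972526, -0.0212491 ,  0.03339286]), 'width': 0.9999545237965771} 0.011
scene [[387.29704931   0.         279.49567003]
 [  0.         387.29704931 210.28785786]
 [  0.           0.           1.        ]] [0.01066296 0.         0.         0.         0.        ] [[ 0.298779   -0.72006737  0.62628595  1.13812116]
 [ 0.95426085  0.21797463 -0.20462966 -0.2129952 ]
 [ 0.01083269  0.6587792   0.7
[... 293 characters left out ...]
1 -9.43982835e-02  4.95276758e-01]
 [-9.99845646e-01  1.75666772e-02  3.10116546e-04 -5.94999421e-02]
 [ 1.96694842e-03  9.43782984e-02  9.95534463e-01  1.09399869e+00]
 [ 0.00000000e+00  0.00000000e+00  0.00000000e+00  1.00000000e+00]]
wrist [[299.52618418   0.         280.71638964]
 [  0.         299.52618418 211.10939759]
 [  0.           0.           1.        ]] [-0.05661949  0.          0.          0.          0.        ] [[ 1.03572939e-03  9.59898891e-01  2.80344514e-01  7.83072193e-02]
 [ 9.99998750e-01 -1.32900753e-03  8.56035144e-04  6.83621971e-04]
 [ 1.19428715e-03  2.80343277e-01 -9.59899068e-01 -1.58606842e-01]
 [ 0.00000000e+00  0.00000000e+00  0.00000000e+00  1.00000000e+00]]
```

View pics/scene0.png

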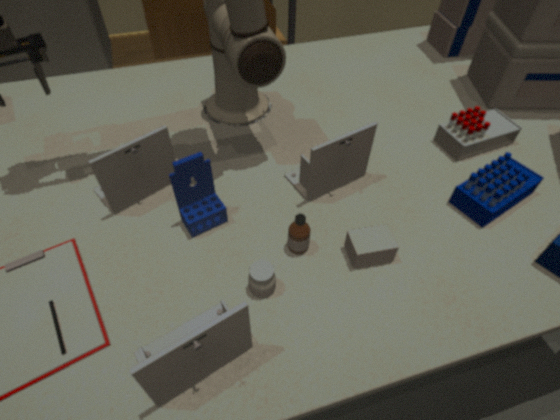

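View pics/top0.png

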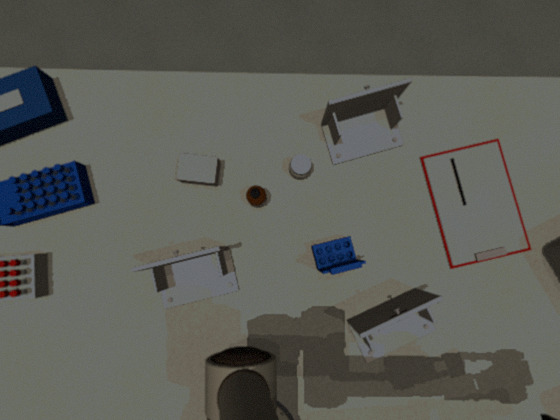

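View pics/wrist0.png

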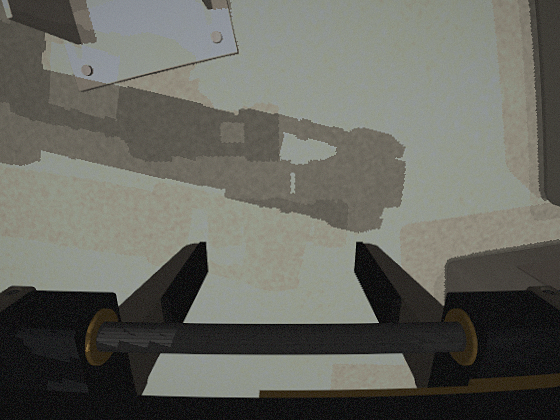

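```bash
cat > h.py <<'E'
import numpy as np,cv2,pickle
def ray(d,uv,s=None):
    p=cv2.undistortPoints(np.array(uv,float).reshape(-1,1,2),d["mtx"],np.array(d["distortion"])).reshape(-1,2)
    r=np.c_[p[:,0],-p[:,1],-np.ones(len(p))]
    T=pose(d,s); return T[:3,3],r@T[:3,:3].T
def pose(d,s=None):
    if "extrinsics" in d: return np.array(d["extrinsics"])
    W=np.eye(4);W[:3,:3]=s["tool_rot"];W[:3,3]=s["eef_pos"];return W@np.array(d["T_tool_cam"])
def plane(d,uv,z,s=None):
    o,r=ray(d,uv,s);return o+r*((z-o[2])/r[:,2])[:,None]
def pts(d,uv,s=None):
    uv=np.array(uv,int).reshape(-1,2);o,r=ray(d,uv,s);z=d["z_map"][uv[:,1],uv[:,0]];P=o+r*z[:,None];P[z==0]=np.nan;return P
def cloud(d,s=None,step=1):
    u,v=np.meshgrid(np.arange(0,560,step),np.arange(0,420,step));uv=np.c_[u.ravel(),v.ravel()];return uv,pts(d,uv,s)
def tri(obs):
    A=np.zeros((3,3));b=np.zeros(3)
    for d,uv,s in obs:
        o,r=ray(d,[uv],s);r=r[0]/np.linalg.norm(r[0]);M=np.eye(3)-np.outer(r,r);A+=M;b+=M@o
    return np.linalg.solve(A,b)
E
python3 - <<'E'
import pickle,cv2,numpy as np
from h import *
S,d=pickle.load(open("scene0.pkl","rb"));_,t=pickle.load(open("top0.pkl","rb"))
np.set_printoptions(precision=4,suppress=True)
def up(im,x0,y0,x1,y1,f): return cv2.resize(im[y0:y1,x0:x1],None,fx=f,fy=f,interpolation=cv2.INTER_CUBIC)
a=up(d["img"],280,115,400,205,3);b=up(d["img"],155,140,245,240,3)[:270];c=up(t["img"],125,230,245,310,3);e=up(t["img"],300,225,380,285,3)
can=np.zeros((560,760,3),np.uint8)
can[:270,:360]=a;can[:270,365:635]=b;can[275:515,:360]=c;can[275:455,365:605]=e
cv2.imwrite("pics/crop1.png",np.clip(can.astype(float)*1.5,0,255).astype(np.uint8)[:,:,::-1])
# three boards by top edges via depth
for nm,D in(("scene",d),("top",t)):
    uv,P=cloud(D)
    hsv=cv2.cvtColor(D["img"],cv2.COLOR_RGB2HSV).reshape(-1,3)
    blue=(hsv[:,0]>105)&(hsv[:,0]<130)&(hsv[:,1]>120)
    m=blue&(abs(P[:,1]+.2)<.2)&(P[:,0]<.7)
    print(nm,"blue",m.sum(),np.nanmin(P[m],0),np.nanmax(P[m],0))
    # rough board region
    m=(P[:,2]>.12)&(P[:,2]<.2)&(P[:,1]>-.05)&(P[:,1]<.4)&(P[:,0]>.3)
    print("board",m.sum(),np.nanmin(P[m],0),np.nanmax(P[m],0))
E
```

```text
scene blue 2184 [ 0.4376 -0.2526  0.0041] [ 0.5246 -0.1457  0.192 ]
board 1332 [0.434  0.0732 0.1202] [0.4953 0.2694 0.1816]
top blue 1256 [ 0.4383 -0.2514  0.003 ] [ 0.5211 -0.1418  0.1952]
board 497 [0.4336 0.0748 0.122 ] [0.4929 0.268  0.1857]
```

View pics/crop1.png

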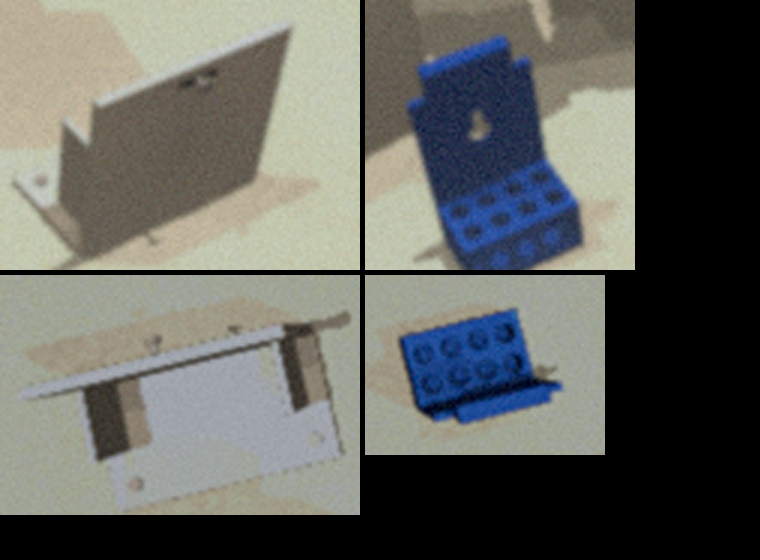

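Run:
```python
import pickle,cv2,numpy as np
from h import *
S,d=pickle.load(open("scene0.pkl","rb"));_,t=pickle.load(open("top0.pkl","rb"))
np.set_printoptions(precision=4,suppress=True)
for nm,c in(("board",(.46,.17)),("b2",None)):
    if c is None: continue
    uv,P=cloud(d)
    m=(P[:,2]>.03)&(P[:,2]<.172)&(P[:,1]>.05)&(P[:,1]<.3)&(P[:,0]>.4)&(P[:,0]<.53)
    Q=P[m]
    for k in range(6):
        A=np.c_[Q[:,1],Q[:,2],np.ones(len(Q))];w=np.linalg.lstsq(A,Q[:,0],rcond=None)[0];r=Q[:,0]-A@w;Q=Q[abs(r)<max(.004,1.5*r.std())]
    print("plane x=a y+b z+c",w,len(Q),r.std(),"yaw",np.degrees(np.arctan(-w[0])),Q.min(0),Q.max(0))
hsv=cv2.cvtColor(t["img"],cv2.COLOR_RGB2HSV).reshape(-1,3)
for nm,D in(("scene",d),("top",t)):
    uv,P=cloud(D)
    # top edge of board
    m=(P[:,2]>.17)&(P[:,2]<.19)&(P[:,1]>.05)&(P[:,1]<.3)&(P[:,0]>.4)&(P[:,0]<.53)
    Q=P[m];print(nm,"top",len(Q),np.median(Q[:,2]),cv2.minAreaRect((Q[:,:2]*1000).astype(np.float32)))
    hsv=cv2.cvtColor(D["img"],cv2.COLOR_RGB2HSV).reshape(-1,3)
    blue=(hsv[:,0]>105)&(hsv[:,0]<130)&(hsv[:,1]>100)
    b=blue&(abs(P[:,1]+.2)<.1)&(P[:,2]>.183)&(P[:,0]<.6)
    Q=P[b];print("bar top",len(Q),np.median(Q[:,2]),cv2.minAreaRect((Q[:,:2]*1000).astype(np.float32)))
    b=blue&(abs(P[:,1]+.2)<.1)&(P[:,2]>.07)&(P[:,2]<.155)&(P[:,0]<.6)
    Q=P[b];
    if len(Q)>50:
        for k in range(4):
            A=np.c_[Q[:,1],Q[:,2],np.ones(len(Q))];w=np.linalg.lstsq(A,Q[:,0],rcond=None)[0];r=Q[:,0]-A@w;Q=Q[abs(r)<.004]
        print("rackfront",w,len(Q),r.std(),np.degrees(np.arctan(-w[0])),Q.min(0),Q.max(0))
```

```text
plane x=a y+b z+c [-0.264   0.0007  0.514 ] 2355 0.001047986805765166 yaw 14.788756943196491 [0.4405 0.0742 0.03  ] [0.4957 0.2697 0.1718]
scene top 379 0.17807536361915477 ((470.0685729980469, 172.54434204101562), (22.734821319580078, 199.37289428710938), 14.998604774475098)
bar top 187 0.18879613151622532 ((451.5301818847656, -206.88653564453125), (16.688480377197266, 69.12553405761719), 14.686026573181152)
rackfront [-0.2723 -0.0004  0.3973] 893 0.0012155656262758576 15.232433067609703 [ 0.4387 -0.2525  0.07  ] [ 0.4676 -0.1604  0.1548]
top top 423 0.18036849827216062 ((469.47967529296875, 173.49566650390625), (22.535608291625977, 198.86219787597656), 14.826066017150879)
bar top 196 0.1904094128561198 ((451.07977294921875, -205.90240478515625), (13.315747261047363, 69.80924224853516), 15.76034927368164)
rackfront [-0.274  -0.0067  0.3977] 71 0.000395264970809325 15.32108415649904 [ 0.4375 -0.2463  0.0703] [ 0.4646 -0.1573  0.1537]
```

>>> carry_out --plan '[{"tx":1,"ty":1,"tz":3.5,"rz":0.11,"claw":100},{"tx":3.4,"ty":3.8,"tz":4,"rz":0.22,"claw":100},{"tx":5.8,"ty":6.5,"tz":4,"rz":0.34,"claw":100},{"tx":8.2,"ty":9.2,"tz":4,"rz":0.45,"claw":100},{"tx":10.6,"ty":12,"tz":4,"rz":0.57,"claw":100},{"tx":13,"ty":14.7,"tz":4,"rz":0.68,"claw":100},{"tx":15.4,"ty":17.5,"tz":4,"rz":0.8,"claw":100},{"tx":17.8,"ty":20.2,"tz":4,"rz":0.91,"claw":100}]'

```text
schema error: expected keys tx, ty, tz, rx, ry, rz, claw
```

>>> carry_out --plan '[{"tx":1,"ty":1,"tz":3.5,"rx":0,"ry":0,"rz":0.11,"claw":100},{"tx":3.4,"ty":3.8,"tz":4,"rx":0,"ry":0,"rz":0.22,"claw":100},{"tx":5.8,"ty":6.5,"tz":4,"rx":0,"ry":0,"rz":0.34,"claw":100},{"tx":8.2,"ty":9.2,"tz":4,"rx":0,"ry":0,"rz":0.45,"claw":100},{"tx":10.6,"ty":12,"tz":4,"rx":0,"ry":0,"rz":0.57,"claw":100},{"tx":13,"ty":14.7,"tz":4,"rx":0,"ry":0,"rz":0.68,"claw":100},{"tx":15.4,"ty":17.5,"tz":4,"rx":0,"ry":0,"rz":0.8,"claw":100},{"tx":17.8,"ty":20.2,"tz":4,"rx":0,"ry":0,"rz":0.91,"claw":100}]'

```text
t: 0.82
eef_pos: [0.3197, -0.3533, 0.2647]
tool_rot: [[0.396, 0.918, -0.001], [0.918, -0.396, 0.001], [0.0, -0.002, -1.0]]
ft_force: [0.5, -0.8, 0.4]
width: 1.0
```

>>> carry_out --plan '[{"tx":2.2,"ty":2.5,"tz":0,"rx":0,"ry":0,"rz":0.11,"claw":100},{"tx":4.4,"ty":4.9,"tz":0,"rx":0,"ry":0,"rz":0.22,"claw":100},{"tx":6.6,"ty":7.4,"tz":0,"rx":0,"ry":0,"rz":0.34,"claw":100},{"tx":8.8,"ty":9.8,"tz":0,"rx":0,"ry":0,"rz":0.45,"claw":100},{"tx":11,"ty":12.2,"tz":0,"rx":0,"ry":0,"rz":0.57,"claw":100},{"tx":13.1,"ty":14.7,"tz":0,"rx":0,"ry":0,"rz":0.67,"claw":100},{"tx":13.1,"ty":14.7,"tz":0,"rx":0,"ry":0,"rz":0.67,"claw":100},{"tx":13.1,"ty":14.7,"tz":0,"rx":0,"ry":0,"rz":0.67,"claw":100}]'

```text
t: 1.48
eef_pos: [0.4512, -0.2051, 0.2643]
tool_rot: [[-0.262, 0.965, -0.002], [0.965, 0.262, 0.0], [0.001, -0.002, -1.0]]
ft_force: [-0.0, -0.6, 0.6]
width: 1.003
```

```bash
cat > snap.py <<'E'
import sys,cv2,pickle,numpy as np
from cell import observe,viewer
n,k=sys.argv[1:3]
s=observe();d=viewer.snapshot(n);pickle.dump((s,d),open(f"{n}{k}.pkl","wb"))
cv2.imwrite(f"pics/{n}{k}.png",np.clip(d["img"][:,:,::-1]*1.4,0,255).astype(np.uint8))
np.set_printoptions(precision=4,suppress=True)
print(s["t"],s["eef_pos"],s["ft_force"],s["wrist_torque"],s["width"],np.degrees(np.arctan2(s["tool_rot"][1,0],s["tool_rot"][0,0])),s["tool_rot"][:,2],s["q"])
E
python3 snap.py wrist 1
```

```text
1.4833 [ 0.4512 -0.2051  0.2643] [-0.0426 -0.5901  0.5647] [-0.0373 -0.1428  0.0095] 1.0029984113252777 105.176580411982 [-0.0023  0.0003 -1.    ] [-38.3988  -4.2439 100.865   -0.0679  83.4961 -53.5677]
```

View pics/wrist1.png

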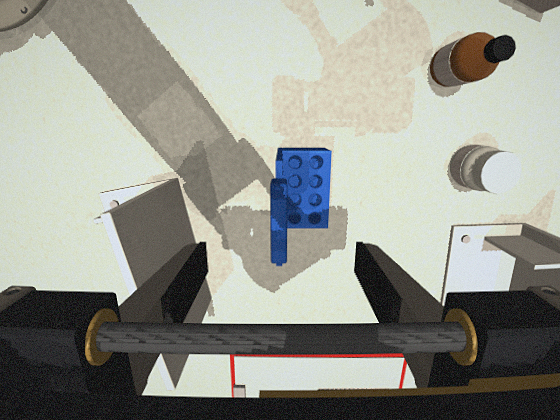

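```bash
cat > bar.py <<'E'
import sys,pickle,cv2,numpy as np
from h import *
np.set_printoptions(precision=4,suppress=True)
s,d=pickle.load(open(sys.argv[1],"rb"))
uv,P=cloud(d,s)
hsv=cv2.cvtColor(d["img"],cv2.COLOR_RGB2HSV).reshape(-1,3)
blue=(hsv[:,0]>100)&(hsv[:,0]<135)&(hsv[:,1]>100)
m=blue&(P[:,2]>.18)
print(m.sum(),np.nanmedian(P[m],0))
r=cv2.minAreaRect(uv[m].astype(np.float32));print("px",r)
Q=P[m];r2=cv2.minAreaRect((Q[:,:2]*1000).astype(np.float32));print("world",r2)
z=np.median(Q[:,2])
# cast rect corners onto z
c=plane(d,cv2.boxPoints(r),z,s);print(c,c.mean(0))
# plate yaw: PCA
C=(Q-Q.mean(0))[:,:2];u,sv,vt=np.linalg.svd(C,full_matrices=False);print("bar axis yaw",np.degrees(np.arctan2(vt[0,1],vt[0,0])),Q.mean(0))
E
python3 bar.py wrist1.pkl
```

```text
3483 [ 0.4479 -0.1909  0.3521]
px ((279.5, 300.0), (238.0, 559.0), 90.0)
world ((451.5921936035156, -206.174560546875), (151.346435546875, 69.89068603515625), 15.907156944274902)
[[ 0.3649 -0.1608  0.3521]
 [ 0.5014 -0.1236  0.3521]
 [ 0.5483 -0.1964  0.3521]
 [ 0.3609 -0.2488  0.3521]] [ 0.4439 -0.1824  0.3521]
bar axis yaw 16.298844554895343 [ 0.4462 -0.1927  0.2958]
```

```bash
sed -i 's/m=blue&(P\[:,2\]>.18)/m=blue\&(P[:,2]>.183)\&(P[:,2]<.2)/' bar.py; python3 bar.py wrist1.pkl
python3 - <<'E'
import pickle
from h import *
# two-view height of bar ends: top view vs wrist: bar-top centre
s,d=pickle.load(open("wrist1.pkl","rb"));_,t=pickle.load(open("top0.pkl","rb"));_,sc=pickle.load(open("scene0.pkl","rb"))
def c(D,S):
    uv,P=cloud(D,S);h=cv2.cvtColor(D["img"],cv2.COLOR_RGB2HSV).reshape(-1,3)
    m=(h[:,0]>100)&(h[:,0]<135)&(h[:,1]>100)&(P[:,2]>.186)&(P[:,2]<.2)&(abs(P[:,1]+.2)<.1)
    return cv2.minAreaRect(uv[m].astype(np.float32))[0]
a,b,e=c(d,s),c(t,None),c(sc,None);print(a,b,e);print(tri([(d,a,s),(t,b,None)]),tri([(d,a,s),(sc,e,None)]))
E
```

```text
1305 [ 0.4482 -0.2037  0.1894]
px ((279.0, 222.5), (81.0, 16.0), 90.0)
world ((449.0989990234375, -206.8871307373047), (13.085027694702148, 69.88676452636719), 14.814142227172852)
[[ 0.4338 -0.1739  0.1894]
 [ 0.446  -0.1706  0.1894]
 [ 0.4648 -0.2381  0.1894]
 [ 0.4516 -0.2418  0.1894]] [ 0.449  -0.2061  0.1894]
bar axis yaw -75.23003107990667 [ 0.4483 -0.2047  0.1893]
(279.0, 223.0) (345.85296630859375, 267.4117736816406) (187.52052307128906, 159.05479431152344)
[ 0.45001079 -0.20792875  0.17956042] [ 0.44906773 -0.20672232  0.18517102]
```

Run:
```python
import pickle
from h import *
_,t=pickle.load(open("top0.pkl","rb"));_,sc=pickle.load(open("scene0.pkl","rb"))
print(plane(t,[(175,253),(176,257)],.165),plane(sc,[(346,142)],.165),tri([(t,(175,253),None),(sc,(346,142),None)]))
```

```text
[[0.47546085 0.1770713  0.165     ]
 [0.46651635 0.17443042 0.165     ]] [[0.47314348 0.17240159 0.165     ]] [0.47467478 0.17430462 0.16621054]
```

>>> carry_out --plan '[{"tx":0,"ty":3.5,"tz":0,"rx":0,"ry":0,"rz":0,"claw":100},{"tx":0.5,"ty":7.5,"tz":0,"rx":0,"ry":0,"rz":0,"claw":100},{"tx":1,"ty":11.5,"tz":0,"rx":0,"ry":0,"rz":0,"claw":100},{"tx":1.5,"ty":15.5,"tz":0,"rx":0,"ry":0,"rz":0,"claw":100},{"tx":2,"ty":19.5,"tz":0,"rx":0,"ry":0,"rz":0,"claw":100},{"tx":2.3,"ty":23.5,"tz":0,"rx":0,"ry":0,"rz":0,"claw":100},{"tx":2.3,"ty":27.5,"tz":0,"rx":0,"ry":0,"rz":0,"claw":100},{"tx":2.3,"ty":31,"tz":0,"rx":0,"ry":0,"rz":0,"claw":100}]'

```text
t: 2.2
eef_pos: [0.4733, 0.1048, 0.2644]
tool_rot: [[-0.257, 0.966, -0.002], [0.966, 0.257, -0.0], [0.001, -0.002, -1.0]]
ft_force: [0.2, 0.3, -0.3]
width: 1.0
```

>>> carry_out --plan '[{"tx":0,"ty":3.5,"tz":-0.3,"rx":0,"ry":0,"rz":0,"claw":100},{"tx":0,"ty":6.5,"tz":-0.6,"rx":0,"ry":0,"rz":0,"claw":100},{"tx":0,"ty":7.4,"tz":-1,"rx":0,"ry":0,"rz":0,"claw":100},{"tx":0,"ty":7.4,"tz":-1.2,"rx":0,"ry":0,"rz":0,"claw":100},{"tx":0,"ty":7.4,"tz":-1.2,"rx":0,"ry":0,"rz":0,"claw":100},{"tx":0,"ty":7.4,"tz":-1.2,"rx":0,"ry":0,"rz":0,"claw":100},{"tx":0,"ty":7.4,"tz":-1.2,"rx":0,"ry":0,"rz":0,"claw":100},{"tx":0,"ty":7.4,"tz":-1.2,"rx":0,"ry":0,"rz":0,"claw":100}]'

```text
t: 2.87
eef_pos: [0.4738, 0.1774, 0.2526]
tool_rot: [[-0.255, 0.967, -0.002], [0.967, 0.255, -0.0], [0.0, -0.002, -1.0]]
ft_force: [-0.2, -0.4, 0.8]
width: 0.999
```

```bash
python3 snap.py wrist 2
```

```text
2.8667 [0.4738 0.1774 0.2526] [-0.177  -0.4221  0.7769] [-0.0292 -0.1021 -0.0233] 0.9989451447018282 104.7601772424973 [-0.0017 -0.0002 -1.    ] [  6.8199  -2.2767 100.2976   0.0017  82.0798  -7.9405]
```

View pics/wrist2.png

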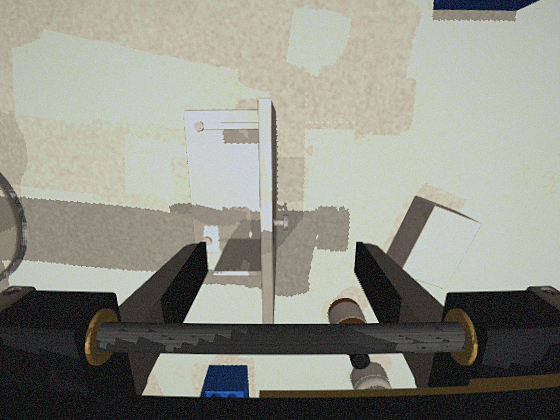

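Run:
```python
import pickle
from h import *
np.set_printoptions(precision=4,suppress=True)
s,d=pickle.load(open("wrist2.pkl","rb"))
im=d["img"][195:250,245:315];cv2.imwrite("pics/stud2.png",np.clip(cv2.resize(im,None,fx=10,fy=10,interpolation=cv2.INTER_NEAREST)[:,:,::-1]*1.5,0,255).astype(np.uint8))
uv,P=cloud(d,s)
m=(P[:,2]>.14)&(P[:,2]<.176)&(uv[:,0]>274)&(uv[:,0]<300)&(abs(uv[:,1]-222)<15)
for a,b in zip(uv[m],P[m]): print(a,b) if a[0]>281 else None
m=(P[:,2]>.176)&(P[:,2]<.186)&(uv[:,1]<400)&(P[:,0]>.4)&(P[:,0]<.53)
Q=P[m];print("top",len(Q),np.median(Q[:,2]),cv2.minAreaRect((Q[:,:2]*1000).astype(np.float32)),cv2.minAreaRect(uv[m].astype(np.float32)))
```

```text
[283 215] [0.4739 0.1809 0.1644]
[284 215] [0.4746 0.1815 0.1659]
[285 215] [0.4756 0.1813 0.1642]
[286 215] [0.4762 0.1821 0.1664]
[287 215] [0.4772 0.1821 0.1654]
[283 216] [0.474  0.1804 0.1658]
[284 216] [0.4748 0.1809 0.1666]
[285 216] [0.4756 0.1812 0.1669]
[286 216] [0.4764 0.1815 0.1671]
[287 216] [0.4773 0.1816 0.1667]
[283 217] [0.4742 0.18   0.1672]
[284 217] [0.4749 0.1803 0.1677]
[285 217] [0.4757 0.1808 0.1684]
[286 217] [0.4766 0.1807 0.1675]
[287 217] [0.4774 0.1809 0.1675]
[283 218] [0.4743 0.1793 0.1677]
[284 218] [0.475  0.1799 0.1691]
[285 218] [0.4758 0.1803 0.1698]
[286 218] [0.4768 0.18   0.1678]
[287 218] [0.4774 0.1807 0.1697]
[282 219] [0.4739 0.1777 0.166 ]
[283 219] [0.4745 0.1787 0.1688]
[284 219] [0.4751 0.1795 0.1707]
[285 219] [0.476  0.1796 0.1703]
[286 219] [0.4768 0.1799 0.1705]
[287 219] [0.4778 0.1796 0.1687]
[282 220] [0.4741 0.1768 0.166 ]
[283 220] [0.4747 0.178  0.1693]
[284 220] [0.4755 0.1783 0.1695]
[285 220] [0.4763 0.1785 0.1695]
[286 220] [0.477  0.1791 0.1706]
[287 220] [0.4778 0.1793 0.1706]
[282 221] [0.4744 0.1756 0.1651]
[283 221] [
[... 1235 characters left out ...]
0.1705]
[287 227] [0.4793 0.1738 0.1723]
[283 228] [0.4763 0.1719 0.1716]
[284 228] [0.4772 0.1719 0.171 ]
[285 228] [0.4781 0.1719 0.1703]
[286 228] [0.4789 0.1721 0.1703]
[287 228] [0.4796 0.1726 0.1711]
[283 229] [0.4769 0.1697 0.1678]
[284 229] [0.4776 0.1705 0.1695]
[285 229] [0.4782 0.1713 0.1712]
[286 229] [0.4792 0.171  0.1697]
[287 229] [0.4802 0.1707 0.1681]
[284 230] [0.478  0.1689 0.1673]
[285 230] [0.4787 0.1695 0.1685]
[286 230] [0.4796 0.1694 0.1677]
top 2768 0.1793627494052315 ((461.06195068359375, 174.1367645263672), (10.088606834411621, 193.31884765625), 14.861675262451172) ((265.264404296875, 210.99746704101562), (224.12425231933594, 13.220541954040527), 89.44908905029297)
```

View pics/stud2.png

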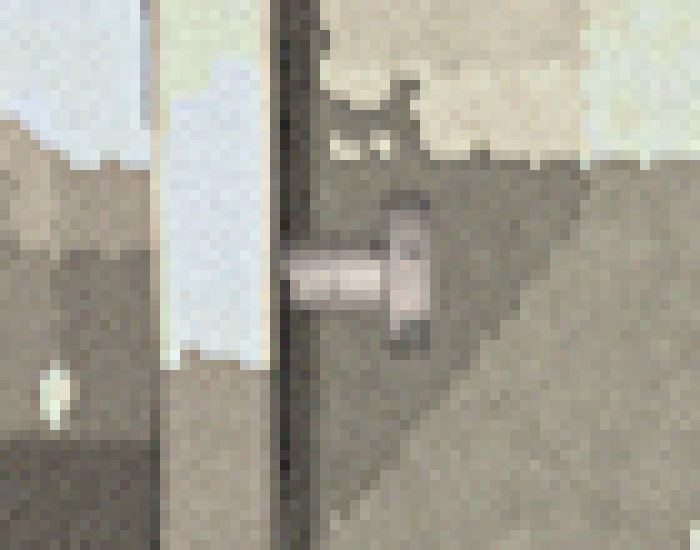

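Run:
```python
import pickle
from h import *
np.set_printoptions(precision=4,suppress=True)
s,d=pickle.load(open("wrist2.pkl","rb"))
st=plane(d,[(285.5,222.4),(280,222.6)],.1645,s);print("stud head,neck",st)
s1,d1=pickle.load(open("wrist1.pkl","rb"))
uv,P=cloud(d,s)
m=(P[:,2]>.176)&(P[:,2]<.186)&(uv[:,1]<300)&(P[:,0]>.4)&(P[:,0]<.53)
Q=P[m];a=np.radians(14.85)
n=np.array([np.cos(a),np.sin(a)]);t=np.array([-np.sin(a),np.cos(a)])
for y0 in(.1,.15,.2,.25):
  k=abs(Q[:,1]-y0)<.01;print(y0,np.percentile(Q[k][:,:2]@n,[0,2,50,98,100]),np.polyfit(Q[k][:,1],Q[k][:,0],1)[0])
print("yaw",np.degrees(np.arctan(-np.polyfit(Q[:,1],Q[:,0],1)[0])))
print("stud t", st[:,:2]@t, "n",st[:,:2]@n)
uv,P=cloud(d1,s1);h=cv2.cvtColor(d1["img"],cv2.COLOR_RGB2HSV).reshape(-1,3)
m=(h[:,0]>100)&(h[:,0]<135)&(h[:,1]>100)&(P[:,2]>.186)&(P[:,2]<.2)
Q=P[m];print("bar n",np.percentile(Q[:,:2]@n,[0,2,50,98,100]),"t",np.percentile(Q[:,:2]@t,[0,1,50,99,100]))
b=plane(d1,[(279,222.75)],.1895,s1)[0];print(b[:2]@n,b[:2]@t, n,t)
```

```text
stud head,neck [[0.4777 0.175  0.1645]
 [0.4732 0.1736 0.1645]]
0.1 [0.4859 0.4859 0.4895 0.4948 0.4948] 0.5399224457772278
0.15 [0.4857 0.4858 0.4903 0.4952 0.4953] -0.25343417379781735
0.2 [0.4852 0.4855 0.4902 0.4949 0.4949] -0.2771340300810801
0.25 [0.4854 0.4855 0.4902 0.4952 0.4953] -0.27894981761851134
yaw 14.836411581424908
stud t [0.0467 0.0465] n [0.5066 0.5019]
bar n [0.3745 0.3746 0.3811 0.3873 0.3876] t [-0.35   -0.3484 -0.3123 -0.2806 -0.2802]
0.3812156477607666 -0.313077068782757 [0.9666 0.2563] [-0.2563  0.9666]
```

Run:
```python
import pickle
from h import *
np.set_printoptions(precision=4,suppress=True)
a=np.radians(14.85);n=np.array([np.cos(a),np.sin(a)]);t=np.array([-np.sin(a),np.cos(a)])
for f in("wrist1","top0","scene0"):
    s,d=pickle.load(open(f+".pkl","rb"));uv,P=cloud(d,s)
    m=(P[:,2]>.14)&(P[:,2]<.2)
    r=np.c_[P[m][:,:2]@n-.3812,P[m][:,:2]@t+.3151,P[m][:,2]]
    k=(abs(r[:,1])<.04)&(abs(r[:,0])<.15);r=r[k];
    print(f,np.histogram(r[:,0],np.arange(-.15,.16,.02)))
```

```text
wrist1 (array([1581,    0,    0,    0,    0,    0,    0, 1464,    0,    0,    0,
          0,    0,    0,    0]), array([-0.15, -0.13, -0.11, -0.09, -0.07, -0.05, -0.03, -0.01,  0.01,
        0.03,  0.05,  0.07,  0.09,  0.11,  0.13,  0.15]))
top0 (array([202,   0,   0,   0,   0,   0,   0, 244,   0,   0,   0,   0,   0,
         0,   0]), array([-0.15, -0.13, -0.11, -0.09, -0.07, -0.05, -0.03, -0.01,  0.01,
        0.03,  0.05,  0.07,  0.09,  0.11,  0.13,  0.15]))
scene0 (array([285,   0,   0,   0,   0,   0,   0, 614,  12,   0,   0,   0,   0,
         0,   0]), array([-0.15, -0.13, -0.11, -0.09, -0.07, -0.05, -0.03, -0.01,  0.01,
        0.03,  0.05,  0.07,  0.09,  0.11,  0.13,  0.15]))
```

Candidates, scene view: boards at (135,170), (340,160) and (195,355). I take (340,160), because it is the farthest to the robot's left (y≈+0.17). Racks are at (197,195), (495,188) and (470,130). I take (197,195), the only one with a bar and keyhole, as crop1 shows. In the wrist crop the stud's head is at (285.5,222.4). Now I go back to the rack.

>>> carry_out --plan '[{"tx":0,"ty":-3.4,"tz":0,"rx":0,"ry":0,"rz":0,"claw":50},{"tx":0,"ty":-7.4,"tz":0,"rx":0,"ry":0,"rz":0,"claw":50},{"tx":-0.4,"ty":-11.4,"tz":0,"rx":0,"ry":0,"rz":0,"claw":50},{"tx":-0.8,"ty":-15.4,"tz":0,"rx":0,"ry":0,"rz":0,"claw":50},{"tx":-1.2,"ty":-19.4,"tz":0,"rx":0,"ry":0,"rz":0,"claw":50},{"tx":-1.6,"ty":-23.4,"tz":0,"rx":0,"ry":0,"rz":0,"claw":50},{"tx":-2,"ty":-27.4,"tz":0,"rx":0,"ry":0,"rz":0,"claw":50},{"tx":-2.4,"ty":-31.4,"tz":0,"rx":0,"ry":0,"rz":0,"claw":50}]'

```text
t: 3.58
eef_pos: [0.449, -0.1387, 0.2531]
tool_rot: [[-0.254, 0.967, -0.001], [0.967, 0.254, -0.001], [-0.0, -0.001, -1.0]]
ft_force: [0.6, 0.3, -0.5]
width: 0.504
```

>>> carry_out --plan '[{"tx":0,"ty":-3.5,"tz":0,"rx":0,"ry":0,"rz":0,"claw":50},{"tx":0,"ty":-6.2,"tz":0,"rx":0,"ry":0,"rz":0,"claw":50},{"tx":0,"ty":-7,"tz":0,"rx":0,"ry":0,"rz":0,"claw":50},{"tx":0,"ty":-7,"tz":-1,"rx":0,"ry":0,"rz":0,"claw":50},{"tx":0,"ty":-7,"tz":-2,"rx":0,"ry":0,"rz":0,"claw":50},{"tx":0,"ty":-7,"tz":-3,"rx":0,"ry":0,"rz":0,"claw":50},{"tx":0,"ty":-7,"tz":-3,"rx":0,"ry":0,"rz":0,"claw":50},{"tx":0,"ty":-7,"tz":-3,"rx":0,"ry":0,"rz":0,"claw":50}]'

```text
t: 4.25
eef_pos: [0.4485, -0.2069, 0.2218]
tool_rot: [[-0.256, 0.967, -0.003], [0.967, 0.256, 0.001], [0.002, -0.002, -1.0]]
ft_force: [0.2, -0.0, 1.1]
width: 0.5
```

```bash
python3 snap.py wrist 3; python3 bar.py wrist3.pkl
```

```text
4.25 [ 0.4485 -0.2069  0.2218] [ 0.1551 -0.0076  1.1228] [-0.0645 -0.0867 -0.0468] 0.49953639220442875 104.8395199809508 [-0.0028  0.0011 -1.    ] [-38.7814  -2.8164 104.3312  -0.0519  78.647  -53.6108]
1846 [ 0.4484 -0.2034  0.1893]
px ((282.4999694824219, 239.49996948242188), (18.999996185302734, 94.99998474121094), 0.0)
world ((449.0754089355469, -206.75741577148438), (13.104509353637695, 69.68893432617188), 15.430243492126465)
[[ 0.4512 -0.2413  0.1893]
 [ 0.4337 -0.1738  0.1893]
 [ 0.4457 -0.1706  0.1893]
 [ 0.4644 -0.2377  0.1893]] [ 0.4487 -0.2058  0.1893]
bar axis yaw 105.46945643879441 [ 0.4485 -0.2043  0.1893]
```

View pics/wrist3.png

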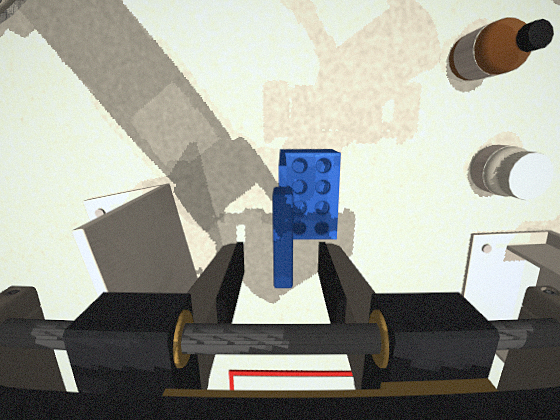

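>>> carry_out --plan '[{"tx":0.05,"ty":0,"tz":-1.5,"rx":0,"ry":0,"rz":0,"claw":50},{"tx":0.05,"ty":0,"tz":-3,"rx":0,"ry":0,"rz":0,"claw":50},{"tx":0.05,"ty":0,"tz":-4.2,"rx":0,"ry":0,"rz":0,"claw":50},{"tx":0.05,"ty":0,"tz":-5.2,"rx":0,"ry":0,"rz":0,"claw":50},{"tx":0.05,"ty":0,"tz":-5.2,"rx":0,"ry":0,"rz":0,"claw":50},{"tx":0.05,"ty":0,"tz":-5.2,"rx":0,"ry":0,"rz":0,"claw":30},{"tx":0.05,"ty":0,"tz":-5.2,"rx":0,"ry":0,"rz":0,"claw":22},{"tx":0.05,"ty":0,"tz":-5.2,"rx":0,"ry":0,"rz":0,"claw":18}]'

```text
t: 4.97
eef_pos: [0.45, -0.2079, 0.1717]
tool_rot: [[-0.256, 0.967, -0.0], [0.967, 0.256, -0.001], [-0.001, -0.0, -1.0]]
ft_force: [-0.2, -0.6, -0.4]
width: 0.305
```

>>> carry_out --plan '[{"tx":0,"ty":0,"tz":0,"rx":0,"ry":0,"rz":0,"claw":10},{"tx":0,"ty":0,"tz":0,"rx":0,"ry":0,"rz":0,"claw":0},{"tx":0,"ty":0,"tz":0,"rx":0,"ry":0,"rz":0,"claw":0},{"tx":0,"ty":0,"tz":0,"rx":0,"ry":0,"rz":0,"claw":0},{"tx":0,"ty":0,"tz":0,"rx":0,"ry":0,"rz":0,"claw":0},{"tx":0,"ty":0,"tz":0,"rx":0,"ry":0,"rz":0,"claw":0},{"tx":0,"ty":0,"tz":0.5,"rx":0,"ry":0,"rz":0,"claw":0},{"tx":0,"ty":0,"tz":1.5,"rx":0,"ry":0,"rz":0,"claw":0}]'

```text
t: 5.63
eef_pos: [0.4487, -0.2069, 0.185]
tool_rot: [[-0.256, 0.967, -0.004], [0.967, 0.256, 0.002], [0.003, -0.003, -1.0]]
ft_force: [0.6, -0.1, -3.0]
width: 0.153
```

```bash
python3 snap.py wrist 4
```

```text
5.6333 [ 0.4487 -0.2069  0.185 ] [ 0.5755 -0.1404 -3.0108] [-0.0188 -0.0941 -0.043 ] 0.15340339719572268 104.82592624581346 [-0.0038  0.0016 -1.    ] [-38.7635  -0.8435 106.6861  -0.066   74.3867 -53.5718]
```

View pics/wrist4.png

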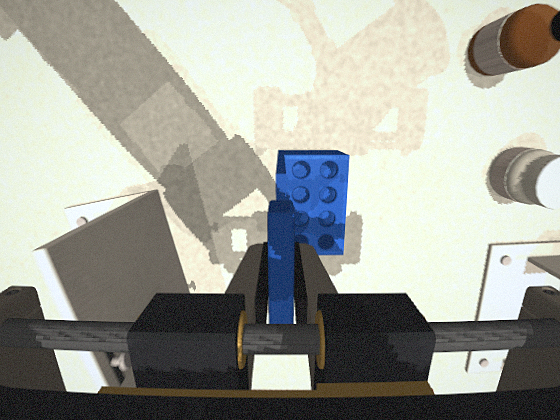

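Run:
```python
import pickle
from h import *
np.set_printoptions(precision=3,suppress=True)
a=np.radians(14.85);n=np.array([np.cos(a),np.sin(a)]);t=np.array([-np.sin(a),np.cos(a)])
for f in("top0","scene0"):
    s,d=pickle.load(open(f+".pkl","rb"));uv,P=cloud(d,s)
    m=((P[:,2]>.012)&(P[:,2]<.2)&(P[:,0]>.48)&(P[:,0]<.75)&(P[:,1]>-.12)&(P[:,1]<.3)).reshape(420,560).astype(np.uint8)
    c,l,st,_=cv2.connectedComponentsWithStats(m)
    for i in range(1,c):
        if st[i,4]>60:
            Q=P[(l==i).ravel()];N=Q[:,:2]@n;T=Q[:,:2]@t
            print(f,st[i],"n",N.min(),N.max(),"t",T.min(),T.max(),"z",Q[:,2].max())
s,d=pickle.load(open("wrist4.pkl","rb"));uv,P=cloud(d,s);h=cv2.cvtColor(d["img"],cv2.COLOR_RGB2HSV).reshape(-1,3)
b=(h[:,0]>100)&(h[:,0]<135)&(h[:,1]>100)&(P[:,2]>.196)&(P[:,2]<.215)
Q=P[b];print(np.percentile(Q[:,2],[5,50,95]),Q[:,:2].dot(t).max(),np.percentile(Q[:,:2]@n,[1,50,99]), s["eef_pos"][:2]@n,s["eef_pos"][:2]@t)
```

```text
top0 [ 176  153   45   33 1202] n 0.659703970881646 0.7568842994753436 t -0.08311374031988839 0.03204766532861865 z 0.06603554595053773
top0 [289 154  16  26 340] n 0.6236226795707828 0.679497420788457 t -0.30037686037614447 -0.2562564239428623 z 0.07600779454603734
top0 [246 185  21  23 362] n 0.5774495325551051 0.6275401389235692 t -0.18219598892452554 -0.12975640775976738 z 0.11403921934411698
top0 [197 246  32   6 120] n 0.48694752496178834 0.49697345890425587 t -0.05251566290424622 -0.0029815837919486003 z 0.1849836516839638
scene0 [306 142  27  57 959] n 0.4857399549619591 0.5004623814661677 t -0.055125360020238386 0.004842445089548057 z 0.181198373370269
scene0 [288 214  23  39 679] n 0.579020989868553 0.63144201228422 t -0.18405749448440464 -0.13436802576839926 z 0.11243821838182733
scene0 [ 345  224   54   42 1668] n 0.6615837782195283 0.7593129855593324 t -0.0844967713404189 0.030519580729502352 z 0.0632759345813888
scene0 [254 260  22  37 539] n 0.6272282573644127 0.6854627028758393 t -0.30423969481787577 -0.2598227045719174 z 0.07342363268672991
[0.201 0.202 0.203] -0.2783806487017029 [0.373 0.38  0.387] 0.38064558366733064 -0.31501771455409283
```

>>> carry_out --plan '[{"tx":0,"ty":0,"tz":2.5,"rx":0,"ry":0,"rz":0,"claw":0},{"tx":0,"ty":0,"tz":5.5,"rx":0,"ry":0,"rz":0,"claw":0},{"tx":0,"ty":0,"tz":8.5,"rx":0,"ry":0,"rz":0,"claw":0},{"tx":0,"ty":0,"tz":11.5,"rx":0,"ry":0,"rz":0,"claw":0},{"tx":0,"ty":0,"tz":14.5,"rx":0,"ry":0,"rz":0,"claw":0},{"tx":0,"ty":0,"tz":17,"rx":0,"ry":0,"rz":0,"claw":0},{"tx":0,"ty":0,"tz":18.5,"rx":0,"ry":0,"rz":0,"claw":0},{"tx":0,"ty":0,"tz":18.5,"rx":0,"ry":0,"rz":0,"claw":0}]'

```text
t: 6.35
eef_pos: [0.4512, -0.2089, 0.3774]
tool_rot: [[-0.256, 0.967, 0.006], [0.967, 0.256, -0.006], [-0.007, 0.004, -1.0]]
ft_force: [-0.2, -0.7, -2.3]
width: 0.152
```

>>> carry_out --plan '[{"tx":0.3,"ty":1.5,"tz":0,"rx":0,"ry":0,"rz":0,"claw":0},{"tx":0.7,"ty":4.5,"tz":0,"rx":0,"ry":0,"rz":0,"claw":0},{"tx":1.1,"ty":7.5,"tz":0,"rx":0,"ry":0,"rz":0,"claw":0},{"tx":1.5,"ty":10.5,"tz":0,"rx":0,"ry":0,"rz":0,"claw":0},{"tx":2,"ty":13.5,"tz":0,"rx":0,"ry":0,"rz":0,"claw":0},{"tx":2.5,"ty":16.5,"tz":0,"rx":0,"ry":0,"rz":0,"claw":0},{"tx":3,"ty":19.5,"tz":0,"rx":0,"ry":0,"rz":0,"claw":0},{"tx":3.5,"ty":22.5,"tz":0,"rx":0,"ry":0,"rz":0,"claw":0}]'

```text
t: 7.02
eef_pos: [0.4857, 0.0177, 0.3756]
tool_rot: [[-0.256, 0.967, 0.004], [0.967, 0.256, -0.006], [-0.006, 0.002, -1.0]]
ft_force: [1.2, -0.8, -2.9]
width: 0.15
```

>>> carry_out --plan '[{"tx":0.4,"ty":3,"tz":0,"rx":0,"ry":0,"rz":0,"claw":0},{"tx":0.8,"ty":6,"tz":0,"rx":0,"ry":0,"rz":0,"claw":0},{"tx":1.2,"ty":9,"tz":0,"rx":0,"ry":0,"rz":0,"claw":0},{"tx":1.5,"ty":12,"tz":0,"rx":0,"ry":0,"rz":0,"claw":0},{"tx":1.7,"ty":14.5,"tz":0,"rx":0,"ry":0,"rz":0,"claw":0},{"tx":1.7,"ty":16.2,"tz":0,"rx":0,"ry":0,"rz":0,"claw":0},{"tx":1.7,"ty":16.3,"tz":0,"rx":0,"ry":0,"rz":0,"claw":0},{"tx":1.7,"ty":16.3,"tz":0,"rx":0,"ry":0,"rz":0,"claw":0}]'

```text
t: 7.68
eef_pos: [0.502, 0.1812, 0.3739]
tool_rot: [[-0.258, 0.966, 0.001], [0.966, 0.258, -0.006], [-0.006, -0.001, -1.0]]
ft_force: [0.1, 0.4, -2.8]
width: 0.154
```

```bash
python3 snap.py wrist 5;python3 snap.py scene 5
```

```text
7.6833 [0.502  0.1812 0.3739] [ 0.0635  0.3996 -2.7793] [-0.0278  0.042  -0.0235] 0.15438879617072038 104.92703692254581 [ 0.0008 -0.0064 -1.    ] [ 7.0856 -0.1133 84.717  -0.3721 95.3956 -7.8763]
7.7333 [0.5023 0.1804 0.3743] [ 0.7723 -0.1349 -2.2684] [-0.0296 -0.1097 -0.0655] 0.15001974991833508 104.85115547320123 [ 0.0015 -0.0066 -1.    ] [ 7.003  -0.1487 84.711  -0.3878 95.3987 -7.8847]
```

View pics/wrist5.png

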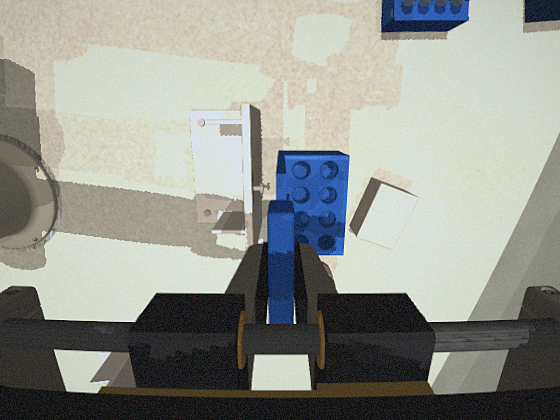

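View pics/scene5.png

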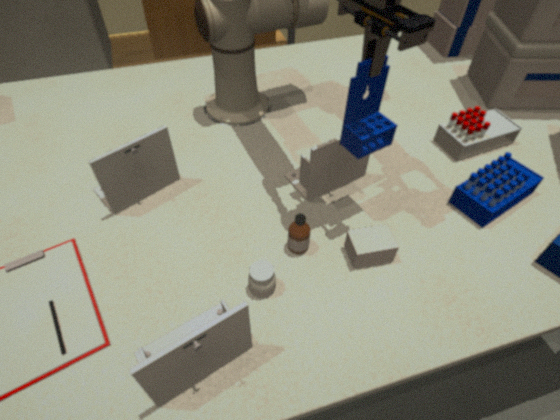

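```bash
cat > held.py <<'E'
import sys,pickle
from h import *
np.set_printoptions(precision=4,suppress=True)
a=np.radians(14.85);n=np.array([np.cos(a),np.sin(a)]);t=np.array([-np.sin(a),np.cos(a)])
for f in sys.argv[1:]:
    s,d=pickle.load(open(f+".pkl","rb"));uv,P=cloud(d,s);h=cv2.cvtColor(d["img"],cv2.COLOR_RGB2HSV).reshape(-1,3)
    e=s["eef_pos"];R=np.c_[(P[:,:2]-e[:2])@n,(P[:,:2]-e[:2])@t,P[:,2]-e[2]]
    b=(h[:,0]>100)&(h[:,0]<135)&(h[:,1]>90)&(abs(R[:,0]-.03)<.06)&(abs(R[:,1])<.07)
    Q=R[b&(R[:,2]>.012)&(R[:,2]<.025)]
    if len(Q): print(f,"bar top z",np.percentile(Q[:,2],[5,50,95]),"n",np.percentile(Q[:,0],[1,50,99]),"tmax",np.percentile(Q[:,1],[98,99,100]))
    Q=R[b&(abs(R[:,2]+.12)<.008)&(R[:,0]>.01)]
    if len(Q): 
        z=np.median(Q[:,2]);Q=Q[abs(Q[:,2]-z)<.004]
        print("shelf z",np.median(Q[:,2]),"n",np.percentile(Q[:,0],[0,1,99,100]),"t",np.percentile(Q[:,1],[0,1,99,100]),"tilt",np.linalg.lstsq(np.c_[Q[:,:2],np.ones(len(Q))],Q[:,2],rcond=None)[0])
        fr=Q[Q[:,0]>np.percentile(Q[:,0],97)];print("front edge slope",np.polyfit(fr[:,1],fr[:,0],1))
E
python3 held.py wrist4 wrist5 scene5
python3 - <<'E'
import pickle
from h import *
s,d=pickle.load(open("wrist5.pkl","rb"))
im=d["img"][140:270,180:360];cv2.imwrite("pics/w5c.png",np.clip(cv2.resize(im,None,fx=4,fy=4,interpolation=cv2.INTER_NEAREST)[:,:,::-1]*1.5,0,255).astype(np.uint8))
E
```

```text
wrist4 bar top z [0.0156 0.017  0.0181] n [-0.0073 -0.0004  0.0063] tmax [0.036  0.0363 0.0366]
shelf z -0.11911762866516945 n [0.01   0.0109 0.0612 0.0617] t [-0.0476 -0.0458  0.0518  0.0524] tilt [-0.0043  0.0069 -0.1191]
front edge slope [-0.0012  0.061 ]
wrist5 bar top z [0.0154 0.0169 0.018 ] n [-0.0073 -0.0005  0.0063] tmax [0.0362 0.0365 0.0369]
shelf z -0.1191478539575706 n [0.0102 0.0109 0.0615 0.0623] t [-0.0485 -0.0469  0.0508  0.0511] tilt [-0.0011 -0.0035 -0.1191]
front edge slope [-0.0022  0.0613]
scene5 bar top z [0.0129 0.0175 0.0192] n [-0.0087  0.0044  0.0095] tmax [0.0299 0.0313 0.0316]
shelf z -0.11951950623819085 n [0.0101 0.0108 0.0647 0.0653] t [-0.0517 -0.0504  0.0485  0.0505] tilt [ 0.0002 -0.003  -0.1198]
front edge slope [0.0034 0.0647]
```

View pics/w5c.png

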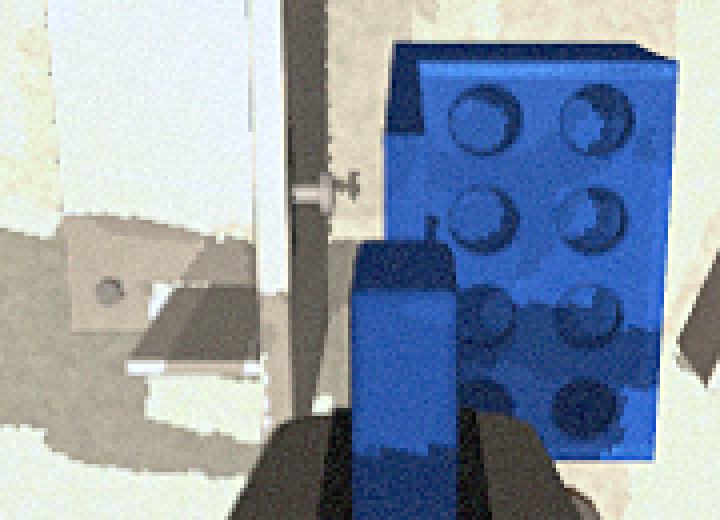

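>>> carry_out --plan '[{"tx":0,"ty":0,"tz":-2,"rx":0.003,"ry":0.001,"rz":0,"claw":0},{"tx":0,"ty":0,"tz":-4.5,"rx":0.006,"ry":0.001,"rz":0,"claw":0},{"tx":0,"ty":0,"tz":-7,"rx":0.006,"ry":0.001,"rz":0,"claw":0},{"tx":0,"ty":0,"tz":-9.5,"rx":0.006,"ry":0.001,"rz":0,"claw":0},{"tx":0,"ty":0,"tz":-12,"rx":0.006,"ry":0.001,"rz":0,"claw":0},{"tx":0,"ty":0,"tz":-14,"rx":0.006,"ry":0.001,"rz":0,"claw":0},{"tx":0,"ty":0,"tz":-14.7,"rx":0.006,"ry":0.001,"rz":0,"claw":0},{"tx":0,"ty":0,"tz":-14.7,"rx":0.006,"ry":0.001,"rz":0,"claw":0}]'

```text
t: 8.45
eef_pos: [0.5011, 0.1788, 0.2254]
tool_rot: [[-0.254, 0.967, -0.004], [0.967, 0.254, -0.001], [-0.0, -0.004, -1.0]]
ft_force: [-0.3, -0.1, -3.0]
width: 0.149
```

```bash
python3 snap.py wrist 6;python3 snap.py scene 6; python3 held.py wrist6 scene6
python3 - <<'E'
import pickle
from h import *
s,d=pickle.load(open("wrist6.pkl","rb"));s,e=pickle.load(open("scene6.pkl","rb"))
im=cv2.resize(d["img"][140:270,200:360],None,fx=4,fy=4,interpolation=cv2.INTER_NEAREST);jm=cv2.resize(e["img"][60:190,310:430],None,fx=4,fy=4,interpolation=cv2.INTER_NEAREST)
cv2.imwrite("pics/w6c.png",np.clip(im[:,:,::-1]*1.5,0,255).astype(np.uint8));cv2.imwrite("pics/s6c.png",np.clip(jm[:,:,::-1]*1.5,0,255).astype(np.uint8))
E
```

```text
8.45 [0.5011 0.1788 0.2254] [-0.3069 -0.1201 -3.0417] [-0.0171 -0.0752 -0.0009] 0.1492806326095482 104.70643402963056 [-0.0036 -0.0012 -1.    ] [ 6.638   2.8779 98.2241 -0.0477 79.1137 -8.0593]
8.5 [0.5022 0.1791 0.2274] [ 0.0231  0.0496 -2.9991] [ 0.0163 -0.1258 -0.0071] 0.15057326792230596 104.7283282443743 [-0.0001 -0.0008 -1.    ] [ 6.6611  2.8115 98.0582 -0.0437 79.1424 -8.059 ]
wrist6 bar top z [0.0155 0.0169 0.018 ] n [-0.0073 -0.0004  0.0063] tmax [0.0361 0.0363 0.0368]
shelf z -0.11922304168879205 n [0.01   0.0105 0.0611 0.0615] t [-0.0477 -0.0463  0.0514  0.0516] tilt [-0.0038  0.0031 -0.1192]
front edge slope [0.0001 0.0609]
scene6 bar top z [0.0127 0.0164 0.0193] n [-0.0078  0.0028  0.0096] tmax [0.0282 0.0283 0.0283]
shelf z -0.11954978250823872 n [0.01   0.0103 0.0649 0.0659] t [-0.0511 -0.0494  0.0478  0.0501] tilt [ 0.0047  0.001  -0.1198]
front edge slope [0.0063 0.0648]
```

View pics/w6c.png

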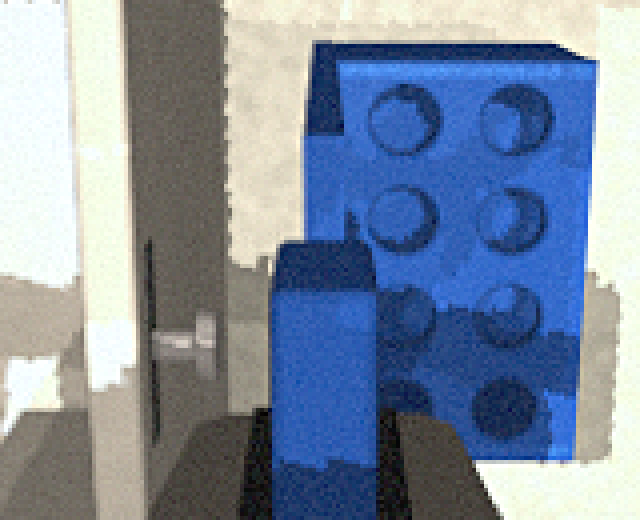

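View pics/s6c.png

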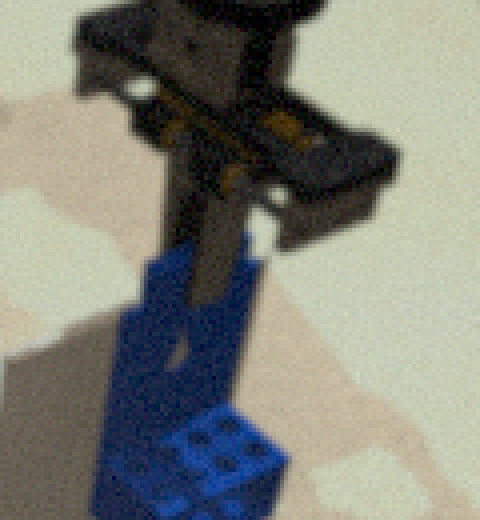

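Run:
```python
import pickle
from h import *
np.set_printoptions(precision=4,suppress=True)
a=np.radians(14.85);n=np.array([np.cos(a),np.sin(a)]);t=np.array([-np.sin(a),np.cos(a)])
for f,px in(("wrist2",(285.5,222.4)),("wrist6",(251.5,226.2)),):
    s,d=pickle.load(open(f+".pkl","rb"))
    e=s["eef_pos"]
    st=plane(d,[px],.1645,s)[0]
    uv,P=cloud(d,s);m=(np.hypot(*(uv-np.array(px)).T)<8)&(P[:,2]>.155)&(P[:,2]<.176)&((P[:,:2]@n)>.502)
    print(f,"TCP n,t",e[:2]@n,e[:2]@t,"stud n,t",st[:2]@n,st[:2]@t,"rel",st[:2]@t-e[:2]@t,"depth t",(P[m][:,:2]@t).min(),(P[m][:,:2]@t).max(),"n",(P[m][:,:2]@n).min(),(P[m][:,:2]@n).max(),"zmax",np.percentile(P[m][:,2],95))
```

```text
wrist2 TCP n,t 0.5034144114468784 0.05007692717925013 stud n,t 0.5066265794354669 0.04670967087118323 rel -0.0033672563080668974 depth t 0.0407160543083933 0.053995521491365744 n 0.5027286098569246 0.5078930712652724 zmax 0.17160491661588315
wrist6 TCP n,t 0.5301498169924468 0.04437593270868085 stud n,t 0.5065585743889562 0.04684596913163759 rel 0.002470036422956741 depth t 0.04096480022706819 0.05368876877347833 n 0.5023443535499098 0.5084297293023257 zmax 0.17198601261365928
```

>>> carry_out --plan '[{"tx":-0.1,"ty":0.1,"tz":0,"rx":0,"ry":0,"rz":0.002,"claw":0},{"tx":-0.35,"ty":0.03,"tz":0,"rx":0,"ry":0,"rz":0.002,"claw":0},{"tx":-0.65,"ty":-0.05,"tz":0,"rx":0,"ry":0,"rz":0.002,"claw":0},{"tx":-0.95,"ty":-0.13,"tz":0,"rx":0,"ry":0,"rz":0.002,"claw":0},{"tx":-1.25,"ty":-0.2,"tz":0,"rx":0,"ry":0,"rz":0.002,"claw":0},{"tx":-1.45,"ty":-0.27,"tz":0,"rx":0,"ry":0,"rz":0.002,"claw":0},{"tx":-1.45,"ty":-0.27,"tz":0,"rx":0,"ry":0,"rz":0.002,"claw":0},{"tx":-1.45,"ty":-0.27,"tz":0,"rx":0,"ry":0,"rz":0.002,"claw":0}]'

```text
t: 9.22
eef_pos: [0.4885, 0.1767, 0.2288]
tool_rot: [[-0.256, 0.967, 0.003], [0.967, 0.256, -0.0], [-0.001, 0.003, -1.0]]
ft_force: [-0.4, -0.1, -1.9]
width: 0.153
```

```bash
cat > nt.py <<'E'
from cell import observe
import numpy as np
np.set_printoptions(precision=4,suppress=True)
a=np.radians(14.85);n=np.array([np.cos(a),np.sin(a)]);t=np.array([-np.sin(a),np.cos(a)])
s=observe();e=s["eef_pos"];F=s["ft_force"];R=s["tool_rot"]
print("t",round(s["t"],2),"n %.4f t %.4f z %.4f"%(e[:2]@n,e[:2]@t,e[2]),"F n %.1f t %.1f z %.1f"%(F[:2]@n,F[:2]@t,F[2]),"M",s["wrist_torque"],"yaw",np.degrees(np.arctan2(R[1,0],R[0,0]))-90,"z",R[:,2],s["width"])
E
python3 nt.py; python3 snap.py wrist 7 >/dev/null
python3 - <<'E'
import pickle
from h import *
s,d=pickle.load(open("wrist7.pkl","rb"))
im=cv2.resize(d["img"][170:270,200:320],None,fx=6,fy=6,interpolation=cv2.INTER_NEAREST)
cv2.imwrite("pics/w7c.png",np.clip(im[:,:,::-1]*1.5,0,255).astype(np.uint8))
E
```

```text
t 9.22 n 0.5175 t 0.0456 z 0.2288 F n -0.4 t -0.0 z -1.9 M [-0.0425 -0.1006 -0.0027] yaw 14.856413427434674 z [ 0.0027 -0.0003 -1.    ] 0.1532519316318551
```

View pics/w7c.png

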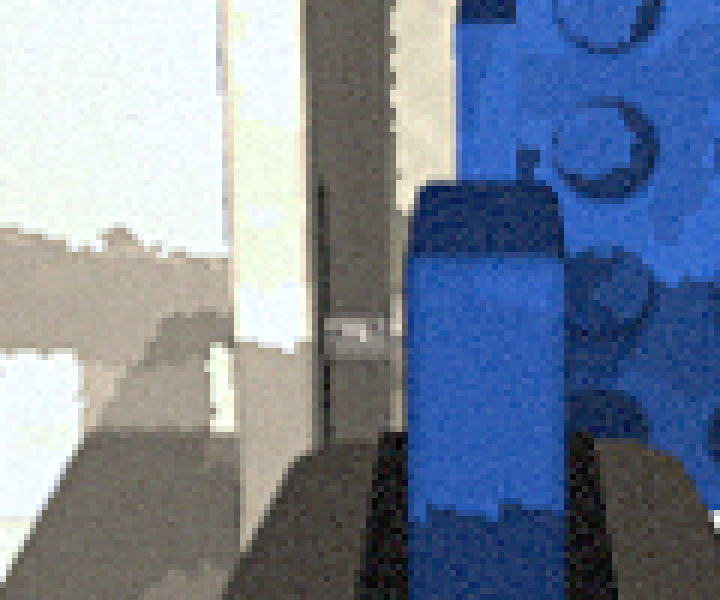

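>>> carry_out --plan '[{"tx":-0.1,"ty":-0.03,"tz":-0.1,"rx":0,"ry":0.002,"rz":0,"claw":0},{"tx":-0.2,"ty":-0.06,"tz":-0.2,"rx":0,"ry":0.002,"rz":0,"claw":0},{"tx":-0.3,"ty":-0.08,"tz":-0.2,"rx":0,"ry":0.002,"rz":0,"claw":0},{"tx":-0.35,"ty":-0.09,"tz":-0.2,"rx":0,"ry":0.002,"rz":0,"claw":0},{"tx":-0.35,"ty":-0.09,"tz":-0.2,"rx":0,"ry":0.002,"rz":0,"claw":0},{"tx":-0.35,"ty":-0.09,"tz":-0.2,"rx":0,"ry":0.002,"rz":0,"claw":0},{"tx":-0.35,"ty":-0.09,"tz":-0.2,"rx":0,"ry":0.002,"rz":0,"claw":0},{"tx":-0.35,"ty":-0.09,"tz":-0.2,"rx":0,"ry":0.002,"rz":0,"claw":0}]'

```text
t: 9.93
eef_pos: [0.4851, 0.1758, 0.2268]
tool_rot: [[-0.256, 0.967, 0.001], [0.967, 0.256, -0.0], [-0.001, 0.001, -1.0]]
ft_force: [-0.8, -0.2, -2.0]
width: 0.152
```

```bash
python3 nt.py; python3 snap.py scene 8 >/dev/null; python3 nt.py; python3 snap.py wrist 8 > /dev/null; python3 nt.py
```

```text
t 9.93 n 0.5140 t 0.0456 z 0.2268 F n -0.8 t 0.0 z -2.0 M [-0.1234 -0.0433 -0.0272] yaw 14.85470850606599 z [ 0.0008 -0.0004 -1.    ] 0.1519606387757747
t 9.98 n 0.5140 t 0.0456 z 0.2268 F n 0.1 t 0.3 z -2.4 M [ 0.0202 -0.1402 -0.001 ] yaw 14.854455405183629 z [ 0.0008 -0.0003 -1.    ] 0.14757052372621227
t 10.03 n 0.5140 t 0.0456 z 0.2268 F n 0.3 t -0.8 z -2.3 M [-0.0749 -0.0382  0.04  ] yaw 14.854814631844306 z [ 0.0007 -0.0003 -1.    ] 0.15045995540642784
```

>>> carry_out --plan '[{"tx":-0.1,"ty":-0.03,"tz":0.03,"rx":0,"ry":0,"rz":0,"claw":0},{"tx":-0.2,"ty":-0.05,"tz":0.03,"rx":0,"ry":0,"rz":0,"claw":0},{"tx":-0.3,"ty":-0.08,"tz":0.03,"rx":0,"ry":0,"rz":0,"claw":0},{"tx":-0.4,"ty":-0.11,"tz":0.03,"rx":0,"ry":0,"rz":0,"claw":0},{"tx":-0.5,"ty":-0.13,"tz":0.03,"rx":0,"ry":0,"rz":0,"claw":0},{"tx":-0.6,"ty":-0.16,"tz":0.03,"rx":0,"ry":0,"rz":0,"claw":0},{"tx":-0.6,"ty":-0.16,"tz":0.03,"rx":0,"ry":0,"rz":0,"claw":0},{"tx":-0.6,"ty":-0.16,"tz":0.03,"rx":0,"ry":0,"rz":0,"claw":0}]'

```text
t: 10.7
eef_pos: [0.4791, 0.1742, 0.2272]
tool_rot: [[-0.256, 0.967, 0.001], [0.967, 0.256, -0.0], [-0.001, 0.001, -1.0]]
ft_force: [0.1, 0.4, -2.3]
width: 0.147
```

```bash
python3 nt.py
```

```text
t 10.7 n 0.5077 t 0.0456 z 0.2272 F n 0.2 t 0.4 z -2.3 M [-0.0308 -0.1049 -0.0317] yaw 14.853557979156434 z [ 0.0009 -0.0003 -1.    ] 0.1474714515442419
```

>>> carry_out --plan '[{"tx":-0.1,"ty":-0.03,"tz":0,"rx":0,"ry":0,"rz":0,"claw":0},{"tx":-0.2,"ty":-0.05,"tz":0,"rx":0,"ry":0,"rz":0,"claw":0},{"tx":-0.3,"ty":-0.08,"tz":0,"rx":0,"ry":0,"rz":0,"claw":0},{"tx":-0.4,"ty":-0.11,"tz":0,"rx":0,"ry":0,"rz":0,"claw":0},{"tx":-0.5,"ty":-0.13,"tz":0,"rx":0,"ry":0,"rz":0,"claw":0},{"tx":-0.6,"ty":-0.16,"tz":0,"rx":0,"ry":0,"rz":0,"claw":0},{"tx":-0.65,"ty":-0.17,"tz":0,"rx":0,"ry":0,"rz":0,"claw":0},{"tx":-0.65,"ty":-0.17,"tz":0,"rx":0,"ry":0,"rz":0,"claw":0}]'

```text
t: 11.37
eef_pos: [0.4725, 0.1725, 0.2271]
tool_rot: [[-0.256, 0.967, 0.001], [0.967, 0.256, -0.0], [-0.001, 0.001, -1.0]]
ft_force: [-0.3, -0.6, -2.7]
width: 0.15
```

```bash
python3 nt.py
```

```text
t 11.37 n 0.5009 t 0.0456 z 0.2271 F n -0.4 t -0.5 z -2.7 M [-0.0675 -0.0922  0.0457] yaw 14.856079463514632 z [ 0.0008 -0.0004 -1.    ] 0.14962418513279688
```

>>> carry_out --plan '[{"tx":-0.05,"ty":-0.01,"tz":0,"rx":0,"ry":0,"rz":0,"claw":0},{"tx":-0.1,"ty":-0.03,"tz":0,"rx":0,"ry":0,"rz":0,"claw":0},{"tx":-0.15,"ty":-0.04,"tz":0,"rx":0,"ry":0,"rz":0,"claw":0},{"tx":-0.2,"ty":-0.05,"tz":0,"rx":0,"ry":0,"rz":0,"claw":0},{"tx":-0.25,"ty":-0.07,"tz":0,"rx":0,"ry":0,"rz":0,"claw":0},{"tx":-0.3,"ty":-0.08,"tz":0,"rx":0,"ry":0,"rz":0,"claw":0},{"tx":-0.3,"ty":-0.08,"tz":0,"rx":0,"ry":0,"rz":0,"claw":0},{"tx":-0.3,"ty":-0.08,"tz":0,"rx":0,"ry":0,"rz":0,"claw":0}]'

```text
t: 12.03
eef_pos: [0.4706, 0.172, 0.2273]
tool_rot: [[-0.256, 0.967, 0.004], [0.967, 0.256, 0.001], [-0.0, 0.004, -1.0]]
ft_force: [5.1, 1.9, -6.2]
width: 0.15
```

```bash
python3 nt.py
```

```text
t 12.03 n 0.4989 t 0.0456 z 0.2273 F n 5.4 t 0.5 z -6.2 M [ 0.3236 -1.2277 -0.0973] yaw 14.846560002267282 z [ 0.0039  0.0006 -1.    ] 0.15044250094934047
```

>>> carry_out --plan '[{"tx":0.03,"ty":0.01,"tz":0,"rx":0,"ry":0,"rz":0,"claw":0},{"tx":0.05,"ty":0.01,"tz":-0.1,"rx":0,"ry":0,"rz":0,"claw":0},{"tx":0.05,"ty":0.01,"tz":-0.2,"rx":0,"ry":0,"rz":0,"claw":0},{"tx":0.05,"ty":0.01,"tz":-0.35,"rx":0,"ry":0,"rz":0,"claw":0},{"tx":0.05,"ty":0.01,"tz":-0.5,"rx":0,"ry":0,"rz":0,"claw":0},{"tx":0.05,"ty":0.01,"tz":-0.6,"rx":0,"ry":0,"rz":0,"claw":0},{"tx":0.05,"ty":0.01,"tz":-0.7,"rx":0,"ry":0,"rz":0,"claw":0},{"tx":0.05,"ty":0.01,"tz":-0.7,"rx":0,"ry":0,"rz":0,"claw":0}]'

```text
t: 12.7
eef_pos: [0.4708, 0.172, 0.22]
tool_rot: [[-0.256, 0.967, 0.003], [0.967, 0.256, 0.0], [-0.0, 0.003, -1.0]]
ft_force: [-0.2, -0.5, -2.0]
width: 0.152
```

```bash
python3 nt.py
```

```text
t 12.7 n 0.4992 t 0.0456 z 0.2200 F n -0.3 t -0.4 z -2.0 M [-0.0962 -0.0596 -0.0231] yaw 14.844328262641554 z [ 0.0033  0.0005 -1.    ] 0.15198426193052694
```

>>> carry_out --plan '[{"tx":0,"ty":0,"tz":-0.1,"rx":0,"ry":0,"rz":0,"claw":0},{"tx":0,"ty":0,"tz":-0.2,"rx":0,"ry":0,"rz":0,"claw":0},{"tx":0,"ty":0,"tz":-0.3,"rx":0,"ry":0,"rz":0,"claw":0},{"tx":0,"ty":0,"tz":-0.4,"rx":0,"ry":0,"rz":0,"claw":0},{"tx":0,"ty":0,"tz":-0.5,"rx":0,"ry":0,"rz":0,"claw":0},{"tx":0,"ty":0,"tz":-0.6,"rx":0,"ry":0,"rz":0,"claw":0},{"tx":0,"ty":0,"tz":-0.6,"rx":0,"ry":0,"rz":0,"claw":0},{"tx":0,"ty":0,"tz":-0.6,"rx":0,"ry":0,"rz":0,"claw":0}]'

```text
t: 13.37
eef_pos: [0.4708, 0.172, 0.2139]
tool_rot: [[-0.256, 0.967, 0.003], [0.967, 0.256, 0.0], [-0.0, 0.003, -1.0]]
ft_force: [-0.1, -0.3, -2.5]
width: 0.148
```

```bash
python3 nt.py
```

```text
t 13.37 n 0.4992 t 0.0456 z 0.2139 F n -0.2 t -0.3 z -2.5 M [-0.09   -0.0439  0.0251] yaw 14.847905989409114 z [ 0.0032  0.0005 -1.    ] 0.14831351967154294
```

>>> carry_out --plan '[{"tx":0,"ty":0,"tz":-0.1,"rx":0,"ry":0,"rz":0,"claw":0},{"tx":0,"ty":0,"tz":-0.2,"rx":0,"ry":0,"rz":0,"claw":0},{"tx":0,"ty":0,"tz":-0.3,"rx":0,"ry":0,"rz":0,"claw":0},{"tx":0,"ty":0,"tz":-0.4,"rx":0,"ry":0,"rz":0,"claw":0},{"tx":0,"ty":0,"tz":-0.5,"rx":0,"ry":0,"rz":0,"claw":0},{"tx":0,"ty":0,"tz":-0.6,"rx":0,"ry":0,"rz":0,"claw":0},{"tx":0,"ty":0,"tz":-0.65,"rx":0,"ry":0,"rz":0,"claw":0},{"tx":0,"ty":0,"tz":-0.65,"rx":0,"ry":0,"rz":0,"claw":0}]'

```text
t: 14.03
eef_pos: [0.4708, 0.172, 0.2073]
tool_rot: [[-0.256, 0.967, 0.003], [0.967, 0.256, 0.0], [-0.0, 0.003, -1.0]]
ft_force: [0.1, 0.3, -2.4]
width: 0.149
```

```bash
python3 nt.py
```

```text
t 14.03 n 0.4992 t 0.0456 z 0.2073 F n 0.1 t 0.2 z -2.4 M [ 0.0077 -0.1711 -0.0334] yaw 14.843471372071647 z [ 0.0032  0.0005 -1.    ] 0.1491332911214454
```

>>> carry_out --plan '[{"tx":0,"ty":0,"tz":-0.03,"rx":0,"ry":0,"rz":0,"claw":0},{"tx":0,"ty":0,"tz":-0.06,"rx":0,"ry":0,"rz":0,"claw":0},{"tx":0,"ty":0,"tz":-0.1,"rx":0,"ry":0,"rz":0,"claw":0},{"tx":0,"ty":0,"tz":-0.13,"rx":0,"ry":0,"rz":0,"claw":0},{"tx":0,"ty":0,"tz":-0.16,"rx":0,"ry":0,"rz":0,"claw":0},{"tx":0,"ty":0,"tz":-0.2,"rx":0,"ry":0,"rz":0,"claw":0},{"tx":0,"ty":0,"tz":-0.2,"rx":0,"ry":0,"rz":0,"claw":0},{"tx":0,"ty":0,"tz":-0.2,"rx":0,"ry":0,"rz":0,"claw":0}]'

```text
t: 14.7
eef_pos: [0.471, 0.172, 0.206]
tool_rot: [[-0.256, 0.967, 0.004], [0.967, 0.256, 0.0], [-0.001, 0.004, -1.0]]
ft_force: [-2.3, -0.4, 4.2]
width: 0.151
```

```bash
python3 nt.py
```

```text
t 14.7 n 0.4994 t 0.0456 z 0.2060 F n -2.3 t 0.2 z 4.2 M [-0.1347  0.4852  0.0475] yaw 14.846883317082458 z [ 0.0037  0.0004 -1.    ] 0.15065380494446842
```

```bash
python3 snap.py scene 9
python3 - <<'E'
import pickle
from h import *
s,e=pickle.load(open("scene9.pkl","rb"))
jm=cv2.resize(e["img"][80:220,280:420],None,fx=4,fy=4,interpolation=cv2.INTER_NEAREST)
cv2.imwrite("pics/s9c.png",np.clip(jm[:,:,::-1]*1.5,0,255).astype(np.uint8))
E
```

```text
14.7 [0.471 0.172 0.206] [-2.2615 -0.3885  4.2141] [-0.1347  0.4852  0.0475] 0.15065380494446842 104.84688331708246 [ 0.0037  0.0004 -1.    ] [  6.2309  -1.2223 104.6029   0.0022  76.4055  -8.6166]
```

View pics/s9c.png

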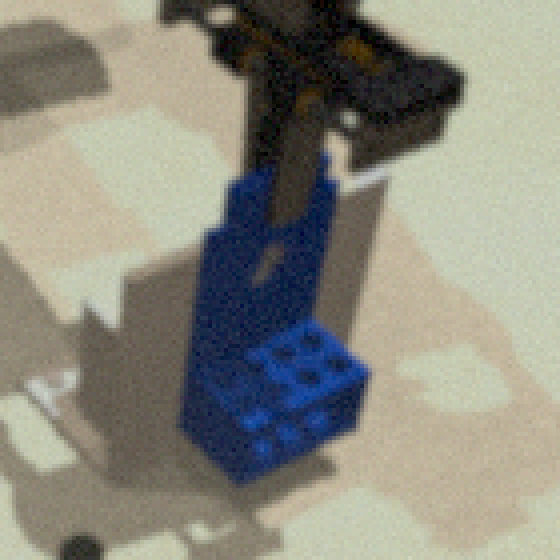

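The rack is against the board and the stud shows at the top of the keyhole slot (crop (272,255)). The stop came at the expected height, so I release.

>>> carry_out --plan '[{"tx":0,"ty":0,"tz":0,"rx":0,"ry":0,"rz":0,"claw":17},{"tx":0,"ty":0,"tz":0,"rx":0,"ry":0,"rz":0,"claw":20},{"tx":0,"ty":0,"tz":0,"rx":0,"ry":0,"rz":0,"claw":25},{"tx":0,"ty":0,"tz":0,"rx":0,"ry":0,"rz":0,"claw":30},{"tx":0,"ty":0,"tz":0,"rx":0,"ry":0,"rz":0,"claw":36},{"tx":0,"ty":0,"tz":0,"rx":0,"ry":0,"rz":0,"claw":42},{"tx":0,"ty":0,"tz":0,"rx":0,"ry":0,"rz":0,"claw":45},{"tx":0,"ty":0,"tz":0,"rx":0,"ry":0,"rz":0,"claw":45}]'

```text
t: 15.42
eef_pos: [0.471, 0.1721, 0.2059]
tool_rot: [[-0.256, 0.967, 0.004], [0.967, 0.256, 0.0], [-0.001, 0.004, -1.0]]
ft_force: [0.2, -0.5, -0.5]
width: 0.447
```

```bash
python3 nt.py; python3 snap.py wrist 10; python3 held.py wrist10
```

```text
t 15.42 n 0.4993 t 0.0456 z 0.2059 F n 0.1 t -0.5 z -0.5 M [-0.0874 -0.0496  0.0227] yaw 14.847591581971443 z [ 0.0037  0.0005 -1.    ] 0.44727307383183706
15.4167 [0.471  0.1721 0.2059] [ 0.2272 -0.4667 -0.4672] [-0.0874 -0.0496  0.0227] 0.44727307383183706 104.84759158197144 [ 0.0037  0.0005 -1.    ] [  6.2309  -1.2159 104.608    0.003   76.397   -8.6174]
wrist10 bar top z [0.0159 0.0172 0.0182] n [-0.0072 -0.0005  0.0062] tmax [0.0362 0.0364 0.0369]
shelf z -0.11878788417582897 n [0.01   0.011  0.0616 0.0622] t [-0.0474 -0.0455  0.0515  0.0517] tilt [-0.0002  0.0016 -0.1188]
front edge slope [-0.0001  0.0615]
```

View pics/wrist10.png

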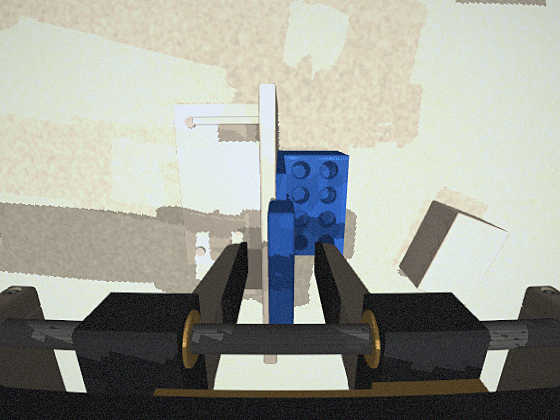

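Released: the force is zero and the rack stayed put. Bar top is at 0.224 m, as expected when home. Now I lift clear.

>>> carry_out --plan '[{"tx":0,"ty":0,"tz":0.5,"rx":0,"ry":0,"rz":0,"claw":45},{"tx":0,"ty":0,"tz":1.5,"rx":0,"ry":0,"rz":0,"claw":45},{"tx":0,"ty":0,"tz":3,"rx":0,"ry":0,"rz":0,"claw":45},{"tx":0,"ty":0,"tz":5,"rx":0,"ry":0,"rz":0,"claw":45},{"tx":0,"ty":0,"tz":7.5,"rx":0,"ry":0,"rz":0,"claw":45},{"tx":0,"ty":0,"tz":10,"rx":0,"ry":0,"rz":0,"claw":45},{"tx":0,"ty":0,"tz":12,"rx":0,"ry":0,"rz":0,"claw":45},{"tx":0,"ty":0,"tz":12,"rx":0,"ry":0,"rz":0,"claw":45}]'

```text
t: 16.13
eef_pos: [0.4731, 0.1723, 0.3321]
tool_rot: [[-0.256, 0.967, 0.014], [0.967, 0.256, 0.002], [-0.002, 0.014, -1.0]]
ft_force: [0.3, -0.1, 1.4]
width: 0.448
```

```bash
python3 snap.py wrist 11; python3 snap.py scene 11
python3 - <<'E'
import pickle
from h import *
np.set_printoptions(precision=4,suppress=True)
a=np.radians(14.85);n=np.array([np.cos(a),np.sin(a)]);t=np.array([-np.sin(a),np.cos(a)])
for f in("wrist11","scene11"):
    s,d=pickle.load(open(f+".pkl","rb"));uv,P=cloud(d,s);h=cv2.cvtColor(d["img"],cv2.COLOR_RGB2HSV).reshape(-1,3)
    N=P[:,:2]@n;T=P[:,:2]@t
    b=(h[:,0]>100)&(h[:,0]<135)&(h[:,1]>90)&(abs(N-.53)<.07)&(abs(T-.05)<.07)
    k=b&(P[:,2]>.215)&(P[:,2]<.24);print(f,"bar top z",np.median(P[k,2]),"n",np.percentile(N[k],[1,99]),"t",np.percentile(T[k],[0,1,99,100]))
    k=b&(P[:,2]>.1)&(P[:,2]<.17);
    if k.sum()>30: print("front plate n",np.median(N[k]),np.polyfit(P[k,2],N[k],1))
s,e=pickle.load(open("scene11.pkl","rb"))
jm=cv2.resize(e["img"][90:230,280:420],None,fx=4,fy=4,interpolation=cv2.INTER_NEAREST)
cv2.imwrite("pics/s11c.png",np.clip(jm[:,:,::-1]*1.5,0,255).astype(np.uint8))
E
```

```text
16.1333 [0.4731 0.1723 0.3321] [ 0.2943 -0.143   1.3629] [-0.0525 -0.116  -0.0249] 0.44837108201045056 104.84978232182617 [ 0.0136  0.0016 -0.9999] [ 6.2365 -5.2107 94.2454  0.0045 90.182  -8.614 ]
16.1833 [0.4723 0.1722 0.3293] [-0.0973 -0.0551 -1.1851] [-0.0563 -0.0637 -0.0013] 0.4491937250182025 104.85106888933717 [ 0.01    0.0012 -0.9999] [ 6.2354 -5.129  94.4755  0.0038 90.0779 -8.6161]
wrist11 bar top z 0.22320092110414258 n [0.4921 0.5052] t [0.0123 0.0139 0.0819 0.0822]
scene11 bar top z 0.22215865199411888 n [0.4962 0.5088] t [0.0098 0.011  0.0773 0.0785]
front plate n 0.5030137590904651 [0.0015 0.5028]
```

View pics/s11c.png

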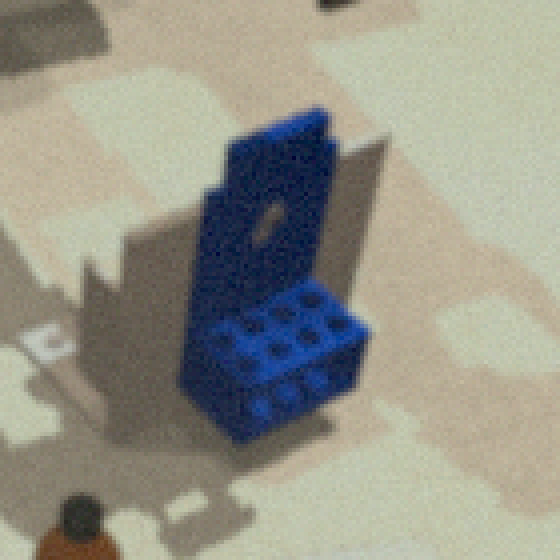

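View pics/scene11.png

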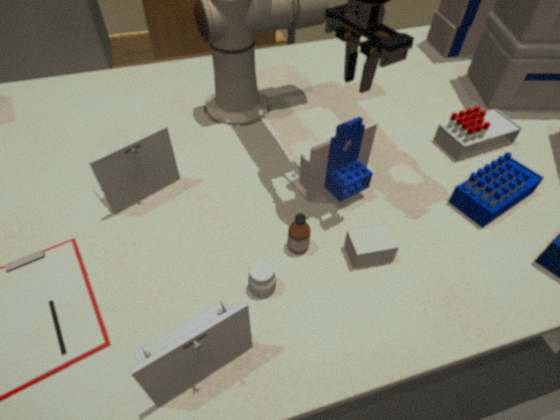

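```bash
python3 -c "
from cell import ctrl
print(ctrl.sign_off())"
```

```text
the job is handed in; nothing more can be done
None
```

The rack is hanging on the stud of the leftmost board, and I handed the job in at about 16 s with the gripper open and clear above it.

- **What I did:** I found the stud with the wrist camera, about 47 mm along the face direction in my frame. I gripped the rack by its bar and brought the keyhole over the stud head with no contact force. It touched the board at about 5 N, and I backed off half a millimetre. I then slid it straight down about 21 mm until the stud stopped it with about 7 N, and opened the gripper.
- **Last checks:**
    - After release the wrist force was zero and the rack had not moved.
    - The bar top measured 0.223 to 0.224 m with the wrist camera, against 0.224 m expected when home.
    - The plate is vertical within about 0.1°, and the stud shows at the top of the slot.
    - The bottle, carton and pot look unmoved by eye in the last scene picture. I did not measure them again.
- **What disagreed:**
    - The scene and wrist cameras differed by 2 to 4 mm on the rack's position. That is a little more than the stated calibration in places.
    - The scene view puts the plate's front face at 0.503 m along the board normal, against about 0.501 m expected. I take this as camera error, because contact was felt at the expected place.

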